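# Lean the washed chopping board to drain

## Task

Lift the round chopping board out of its rack and lean it to drain against the low tiled upstand: flat edge down on the counter between upstand and stop bar, its foot pressed up against the bar's soft rubber face so that it cannot slip, its upper part resting back on the upstand's top edge; then let go. The bar is clamped at a different distance each time, so look or feel for it; set the board down gently, and leave the colander, plate, jar and rolling pin where they are.

Things in the scene. Friction and masses are not known exactly. Their poses are not given: they have to be found in the camera images.
- board_center (a point): Round green plastic chopping board, 210 mm across, 14 mm thick, rim cut flat along a 108 mm wide standing edge, so 195 mm high; about 0.45 kg. This point: mid-height (97.5 mm above that edge), mid-thickness. z runs up the board from standing edge to top, x along its width, y through its thickness. It starts upright in the rack; grip the bare top of its rim from above, across the thickness.
- board_foot (a point): Middle of the board's flat standing edge (mid-thickness); axes as board_center.
- board_top (a point): Topmost point of the board's rim, 195 mm from board_foot; axes as board_center.
- rack: Fixed wooden plate rack: base 220 x 120 x 12 mm with steel pins up to 67 mm above the counter; origin on the counter at its centre. The board stands on the base in the middle slot, which runs along the rack's x axis, with about 2.5 mm play to the pins on each side. Lift the board straight up by 60 mm or more to clear the pins.
- upstand: Low white tiled wall fixed on the counter, 300 mm long (along its x), 24 mm thick, 105 mm high. Origin on the counter at the middle of the foot of its drying face; the face is the plane y = 0 of this frame, the tiles lie at y 0 to 24 mm and the stop bar and the place for the board on the -y side.
- track: Two flush aluminium strips in the counter, origin and axes as the upstand. They carry the stop bar, clamped firm, parallel to the upstand: dark wood, 220 mm long (x, centred), 20 mm high, with a soft black rubber strip on its wall-side face that gives up to 5 mm under 2 N. The free rubber face is at y = -48 to -82 mm, NOT in the readings. Pressed by its foot, the board leans 17 to 34 degrees.
- colander: Steel colander, 216 mm across and 90 mm high, 250 mm over its two handles, loose; origin under its centre. Bystander.
- plate: White porcelain plate, 170 mm across and 20 mm high, loose; origin under its centre. Bystander.
- clay_jar: Clay jar with lid, 100 mm across and 120 mm high, loose, on the far side of the upstand; origin under its centre. Bystander.
- pin_center (a point): Wooden rolling pin, 350 mm long over its handles, 48 mm thick, lying along its own y axis on the counter behind the upstand, loose; this point is its centre. Bystander.
Not all that is in view belongs to the job. Of the things that look like the part that bears board_center, the smaller one is meant. Of the things that look like the track, take the one that is nearest to the robot's base at the start.

How it is judged:
By the outcome, as a careful person would: the job done as asked, in the order asked, and still so for the second after the job is handed in, with the robot touching nothing.
It also fails if it takes over 58 s, if anything falls off the work surface, if the arm or the gripper's body presses on something with over 40 N, if the wrist force passes 120 N, or if a joint passes its speed limit or range.

## Robot

A 6-joint arm with a two-finger parallel gripper is mounted at the origin on the work surface. World frame = base frame: x ahead of the robot, y to its left, z up, the work surface at z = 0. Lengths are in mm, angles in rad, forces in N, time in s.
With the tool pointing down it reaches from about 400 to 825 mm from the base axis. Payload 7 kg.
Tool frame: the origin (TCP) lies on the centre line of the jaws, within the pads' length; the fingertips stand robot.finger_overhang ahead of it and the grasp point (between the pads) lies 3 mm ahead of it (robot.finger_overhang is the distance from the TCP to the fingertips, in mm); z points along the fingers, x is the direction in which the jaws open and shut, and the axes are right-handed (so a half turn about z gives the same grasp; the last joint's range is limited). The gripper opens to 85 mm and grips with 20 to 120 N. Pads are 22 mm wide; open, the fingers measure 114 mm over their backs; the gripper's body (76 mm by 85 mm) begins 54 mm behind the grasp point. The pads swing forward as they close: fully open they stand 13 mm farther back than shut.
Start: joints at [1.4, 0.359, 0.012, 0, -1.224, -0.288], TCP at [298.944, 605.168, 215.202] pointing down, gripper open.
Joint ranges: [-3.07, 3.07], [-1.43, 2.12], [-1.02, 1.25], [-3.03, 1.67], [-3.05, -0], [-3.03, 3.03]. Speed limits (rad/s): [2.39, 2.39, 3.01, 3.14, 3.14, 3.14].

## Interface

Orientations are given as [roll, pitch, yaw] about the fixed x, y, z axes, in that order (R = Rz(yaw) Ry(pitch) Rx(roll)).
In Python, from rig import get_obs, viewer, robot gives the robot as it stands.
- The arm moves only by the tool carry_out, never from a script. Its arguments are lists of equal length, an entry for each row: "linear": the shift along the tool's x, y, z in mm, a list of three; "rot": the turn, a rotation vector about the tool's x, y, z in degrees, a list of three; "fingers": the finger opening in mm, from 0 to 85.4. In form: {"linear": [[x, y, z], ...], "rot": [[ax, ay, az], ...], "fingers": [fingers, ...]}. A call has exactly 8 rows; each row is the pose to reach, as a shift and turn from the pose commanded when the call began, along the tool's axes at that moment; what a row does not reach only later rows make up. A row lasts 1/12 s, in which the tool goes at most 41.7 mm and 7.16 degrees, less where a joint would pass 70% of its speed; a pose out of reach is approached as far as the arm can. A call with a gripper value outside its range is refused whole. The fingers move at their own pace and stop on an object; the grip force is fixed at half the most. Time passes only in rows, so rows that repeat a pose let the fingers close, or fill a call up. It gives the time, the measured TCP pose, the force and the opening at its end, in the units of the state.
- get_obs(): the state, without advancing time (a new reading comes with each control period).
- viewer.capture(name): name is "scene" or "top" or "wrist"; returns a dict with "frame" (400x640x3 uint8, red, green, blue), "fx", "fy", "cx", "cy" (pixels), "rvec" (rotation vector, rad) and "tvec" (3), from world to camera coordinates, as OpenCV has them. Camera axes: x right, y down, z forward; pixel columns grow to the right and rows downward; lengths in mm; the calibration is good to about 2 mm. A picture is of the moment at which its call begins. There is no depth.
- robot.sign_off(): hands the job in, once; it reports no verdict.
The state is a dict: "t": time; "q": joint angles; "qd": joint speeds; "joint_efforts": joint torques, N m; "ee_pos": TCP position; "eef_rot": TCP orientation; "force": force on the tool from outside, world axes, zero at the start; "wrist_torque": the same for the moment, N m; "grip_width": opening from 0.0 (shut) to 1.0 (fully open).
Only numpy, scipy, OpenCV 4.12 (cv2) and the standard library are available. Lean on these libraries where they do the work, as an engineer would, in place of code of your own. Each camera call takes 0.05 s, during which the arm holds its last target.

## Working session

There is one attempt and no reset: what is moved stays moved. The work goes in short steps, Python scripts to look and compute and a tool call to move; the robot and the scene stay as the last step left them, time stands still between calls to the robot, and variables do not carry over. Pictures are saved under pics/ and viewed, and the job is handed in when it is done.

Besides the shell and the picture viewer there is one more tool, called after "Emit:" as a command line: name --argument value ..., lists and objects as JSON in quotes. carry_out: Moves the arm, as the interface text tells. Its arguments: {"type":"object","properties":{"linear":{"type":"array","items":{"type":"array","items":{"type":"number"}}},"rot":{"type":"array","items":{"type":"array","items":{"type":"number"}}},"fingers":{"type":"array","items":{"type":"number"}}},"required":["linear","rot","fingers"]}

```bash
ls; mkdir -p pics; cat > look.py <<'E'
import sys,cv2,pickle
from rig import get_obs, viewer, robot
def snap(name,tag):
    d=viewer.capture(name); cv2.imwrite(f'pics/{tag}.png',d['frame'][:,:,::-1]); pickle.dump(d,open(f'pics/{tag}.pkl','wb')); return d
E
python3 - <<'E'
from look import *
for n in ('scene','top','wrist'): snap(n,n+'0')
print(get_obs(), robot.finger_overhang)
E
```

```text
pics
{'t': 0.15, 'q': array([ 1.40010093e+00,  3.59251928e-01,  1.12776572e-02, -2.48601257e-04,
       -1.22407954e+00, -2.88101131e-01]), 'qd': array([-0.00021576, -0.00343593,  0.00412124,  0.00324519,  0.0003306 ,
       -0.00083912]), 'joint_efforts': array([-8.59050397e-04, -5.83872056e+01,  2.93649209e+01,  6.94057122e+00,
       -4.29140957e-03,  6.32198123e-06]), 'ee_pos': array([298.79583701, 604.84992997, 214.46449725]), 'eef_rot': array([-3.14145943e+00, -1.27207202e-03, -2.02967756e+00]), 'force': array([ 0.25270863, -0.0614772 , -0.09660075]), 'wrist_torque': array([-0.01725052,  0.0106259 ,  0.00101797]), 'grip_width': 0.9978452090515498} 22.0
```

View pics/scene0.png

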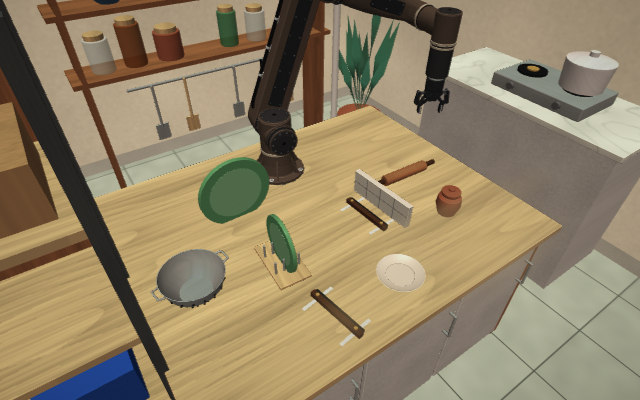

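View pics/top0.png

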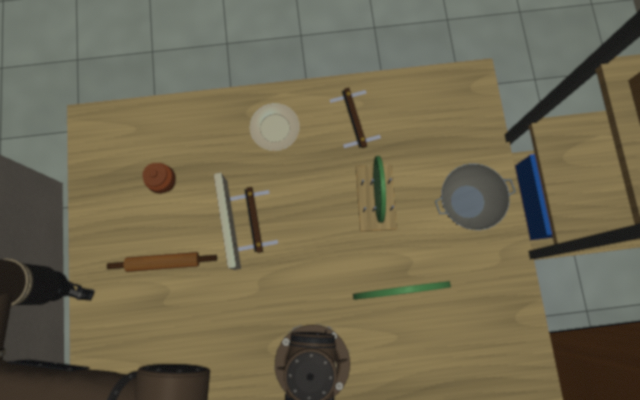

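View pics/wrist0.png

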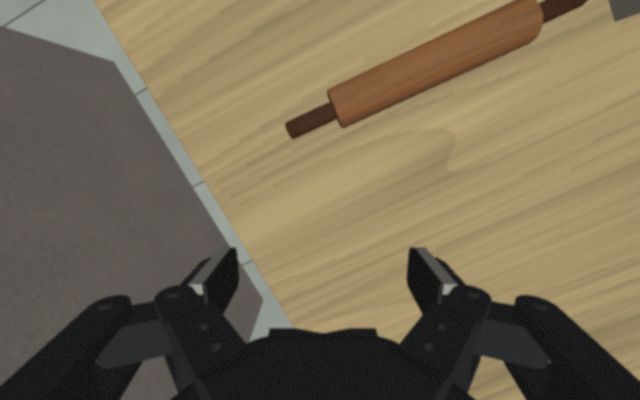

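The scene view shows the rack board at about (282,243), the near bar at (366,213) beside the upstand, a larger decoy board at (234,190) and a decoy bar at (337,312). In the top view the rack board is at (380,190), the upstand at (227,220) and the near bar at (254,220). Next I'll measure them.

```bash
cat >> look.py <<'E'
import numpy as np
def ray(d,uv):
    R,_=cv2.Rodrigues(np.array(d['rvec'],float)); t=np.array(d['tvec'],float).ravel()
    uv=np.atleast_2d(uv).astype(float)
    v=np.c_[(uv[:,0]-d['cx'])/d['fx'],(uv[:,1]-d['cy'])/d['fy'],np.ones(len(uv))]@R
    return -R.T@t,v
def onz(d,uv,z):
    c,v=ray(d,uv); s=(z-c[2])/v[:,2]; return c+v*s[:,None]
def proj(d,P):
    K=np.array([[d['fx'],0,d['cx']],[0,d['fy'],d['cy']],[0,0,1.]])
    return cv2.projectPoints(np.atleast_2d(np.array(P,float)),np.array(d['rvec'],float),np.array(d['tvec'],float),K,None)[0][:,0]
E
python3 - <<'E'
from look import *
for n in('top','scene'):
    d=pickle.load(open(f'pics/{n}0.pkl','rb'));print(n,d['fx'],ray(d,[320,200]))
    f=d['frame']
    a=f[140:290,190:410] if n=='top' else f[150:300,240:430]
    cv2.imwrite(f'pics/{n}0z.png',cv2.resize(a[:,:,::-1],None,fx=3.6 if n=='top' else 4,fy=3.6 if n=='top' else 4,interpolation=cv2.INTER_CUBIC))
d=pickle.load(open('pics/top0.pkl','rb'));hsv=cv2.cvtColor(d['frame'],cv2.COLOR_RGB2HSV)
g=cv2.inRange(hsv,(45,60,20),(85,255,255))
white=cv2.inRange(hsv,(0,0,110),(180,50,255))
dark=cv2.inRange(hsv,(0,0,0),(180,255,75))
for nm,m,box in(('green',g,(330,140,420,240)),('white',white,(205,165,245,275)),('dark',dark,(236,180,270,258))):
    k=np.zeros_like(m);x0,y0,x1,y1=box;k[y0:y1,x0:x1]=m[y0:y1,x0:x1]
    n,l,s,c=cv2.connectedComponentsWithStats(k)
    i=1+s[1:,4].argmax();p=cv2.findNonZero((l==i).astype(np.uint8));r=cv2.minAreaRect(p);b=cv2.boxPoints(r)
    print(nm,s[i],r)
    z={'green':207,'white':105,'dark':20}[nm]
    print(onz(d,b,z).round(1))
E
```

```text
top 490.8152858788877 (array([ 184.21927592,  -54.87438313, 1598.83699955]), array([[ 0.19976988, -0.01693325, -0.97972375]]))
scene 414.3711877189361 (array([1380.08587234, -715.28321179, 1127.07393381]), array([[-0.6261822 ,  0.43218324, -0.64904741]]))
green [374 157  12  65 566] ((379.7524108886719, 188.90724182128906), (64.19449615478516, 10.600587844848633), 85.76361083984375)
[[ 577.6 -246.4  207. ]
 [ 576.3 -277.6  207. ]
 [ 385.6 -264.   207. ]
 [ 386.9 -233.5  207. ]]
white [215 174  21  94 715] ((224.8850860595703, 220.4426727294922), (94.48969268798828, 8.060033798217773), 81.52884674072266)
[[609.9 240.8 105. ]
 [610.8 215.6 105. ]
 [314.8 195.7 105. ]
 [314.  219.9 105. ]]
dark [245 188  17  64 453] ((253.1081085205078, 219.64865112304688), (64.44440460205078, 7.891151428222656), 80.53767395019531)
[[574.1 162.8  20. ]
 [575.5 136.8  20. ]
 [362.5 121.4  20. ]
 [361.2 146.6  20. ]]
```

View pics/top0z.png

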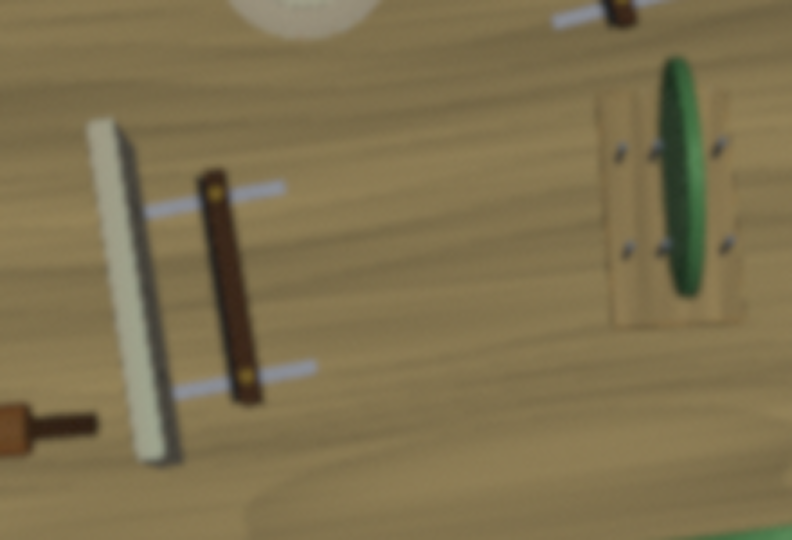

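View pics/scene0z.png

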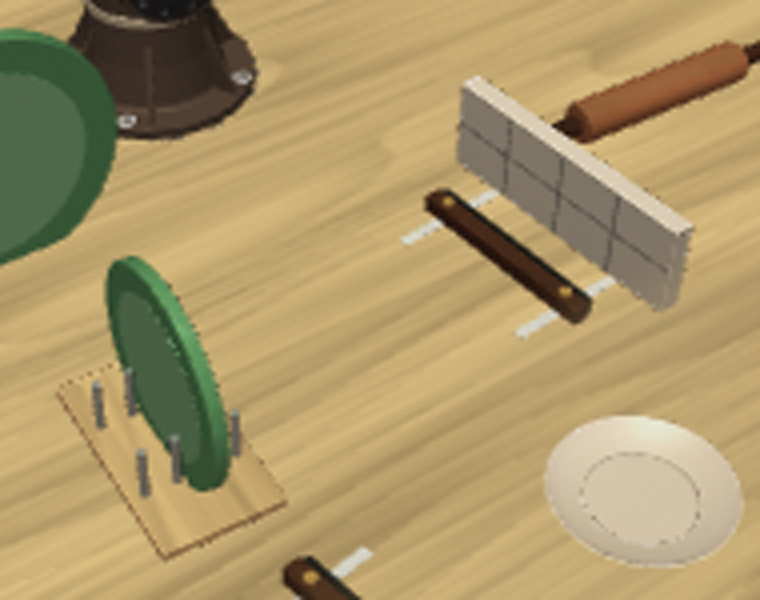

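```bash
cat >> look.py <<'E'
from scipy.spatial.transform import Rotation as Ro
def toolmove(pos,R):
    """shift and turn (tool axes) from measured pose to world pos,R"""
    o=get_obs(); R0=Ro.from_euler('xyz',o['eef_rot']); 
    return (R0.inv().apply(np.array(pos)-o['ee_pos'])).round(2), (R0.inv()*R).as_rotvec(degrees=True).round(2)
def state():
    o=get_obs(); print('t',round(o['t'],2),'pos',o['ee_pos'].round(1),'rot',np.degrees(o['eef_rot']).round(2),'F',o['force'].round(2),'g',round(o['grip_width']*85.4,1))
E
python3 - <<'E'
from look import *
state()
print(toolmove([520,280,340],Ro.from_euler('xyz',[180,0,-166],degrees=True)))
d=pickle.load(open('pics/top0.pkl','rb'));hsv=cv2.cvtColor(d['frame'],cv2.COLOR_RGB2HSV)
g=cv2.inRange(hsv,(45,60,20),(85,255,255))[140:240,330:420]
p=cv2.findNonZero(g).reshape(-1,2)+[330,140]
a=p[p[:,1].argmin()];b=p[p[:,1].argmax()];print(a,b,onz(d,[a,b],102).round(1),onz(d,p.mean(0),190))
E
```

```text
t 0.15 pos [298.8 604.8 214.5] rot [-1.7999e+02 -7.0000e-02 -1.1629e+02] F [ 0.25 -0.06 -0.1 ] g 85.2
(array([ 193.42, -342.23, -125.24]), array([-4.000e-02, -6.000e-02,  4.971e+01]))
[376 157] [381 221] [[ 606.8 -273.2  102. ]
 [ 401.7 -259.9  102. ]] [[ 485.5293874  -257.50334228  190.        ]]
```

Emit:
carry_out --linear '[[40,-70,-40],[80,-140,-80],[115,-205,-125],[140,-250,-125],[165,-290,-125],[185,-330,-125],[193,-342,-125],[193,-342,-125]]' --rot '[[0,0,6],[0,0,12],[0,0,19],[0,0,26],[0,0,33],[0,0,40],[0,0,46],[0,0,50]]' --fingers '[85,85,85,85,85,85,85,85]'

```text
t: 0.82
ee_pos: [475.5, 345.2, 324.7]
eef_rot: [3.141, 0.0, -2.908]
force: [0.3, 0.5, -0.3]
grip_width: 0.994
```

```bash
python3 - <<'E'
from look import *
state()
print(toolmove([510,-20,370],Ro.from_euler('xyz',[180,0,-220],degrees=True)))
E
```

```text
t 0.82 pos [475.5 345.2 324.7] rot [ 1.7998e+02  1.0000e-02 -1.6659e+02] F [ 0.25  0.5  -0.29] g 84.9
(array([  51.12, -363.23,  -45.42]), array([2.000e-02, 0.000e+00, 5.341e+01]))
```

Emit:
carry_out --linear '[[6,-40,-5],[12,-80,-10],[18,-120,-15],[25,-160,-20],[30,-200,-30],[38,-240,-40],[45,-275,-45],[50,-300,-45]]' --rot '[[0,0,7],[0,0,14],[0,0,21],[0,0,28],[0,0,35],[0,0,42],[0,0,49],[0,0,54]]' --fingers '[85,85,85,85,85,85,85,85]'

```text
t: 1.48
ee_pos: [497.4, 41.0, 370.8]
eef_rot: [3.14, 0.001, 2.431]
force: [-0.6, 0.1, -0.3]
grip_width: 0.992
```

```bash
python3 - <<'E'
from look import *
state()
snap('wrist','w1')
print(toolmove([504,-262,370],Ro.from_euler('xyz',[180,0,86.3],degrees=True)))
E
```

```text
t 1.48 pos [497.4  41.  370.8] rot [1.7989e+02 8.0000e-02 1.3928e+02] F [-0.65  0.1  -0.34] g 84.7
(array([-202.65, -222.19,    0.44]), array([ 0.07,  0.06, 52.65]))
```

View pics/w1.png

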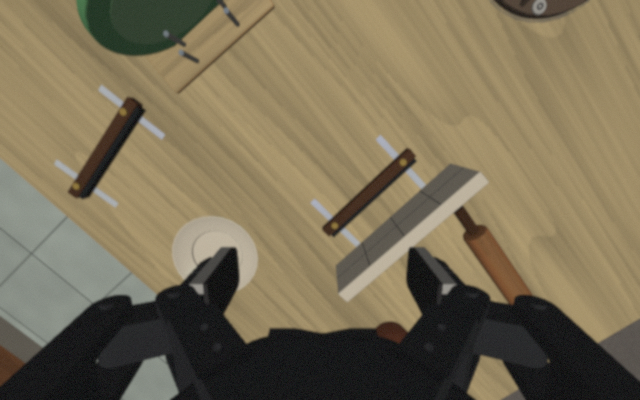

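The wrist view shows the near bar from (335,230) to (408,155) and the upstand beyond it at (345,290)–(480,175). The rack board is at the upper left. Now I'll go above the board.

Emit:
carry_out --linear '[[-28,-30,0],[-56,-60,0],[-84,-90,0],[-112,-120,0],[-140,-150,0],[-168,-180,0],[-190,-208,0],[-200,-220,0]]' --rot '[[0,0,7],[0,0,14],[0,0,21],[0,0,28],[0,0,35],[0,0,42],[0,0,48],[0,0,52]]' --fingers '[85,85,85,85,85,85,85,85]'

```text
t: 2.2
ee_pos: [507.1, -257.0, 368.3]
eef_rot: [-3.14, 0.0, 1.523]
force: [-0.8, 1.0, 0.5]
grip_width: 0.993
```

Emit:
carry_out --linear '[[0,0,0],[0,0,0],[0,0,0],[0,0,0],[0,0,0],[0,0,0],[0,0,0],[0,0,0]]' --rot '[[0,0,0],[0,0,0],[0,0,0],[0,0,0],[0,0,0],[0,0,0],[0,0,0],[0,0,0]]' --fingers '[85,85,85,85,85,85,85,85]'

```text
t: 2.87
ee_pos: [507.9, -253.0, 369.3]
eef_rot: [3.141, 0.0, 1.532]
force: [0.1, 0.5, 0.5]
grip_width: 0.995
```

```bash
python3 - <<'E'
from look import *
state()
for n in('wrist','scene','top'): snap(n,n+'2')
E
```

```text
t 2.87 pos [ 507.9 -253.   369.3] rot [179.98   0.    87.77] F [0.07 0.51 0.52] g 85.0
```

View pics/wrist2.png

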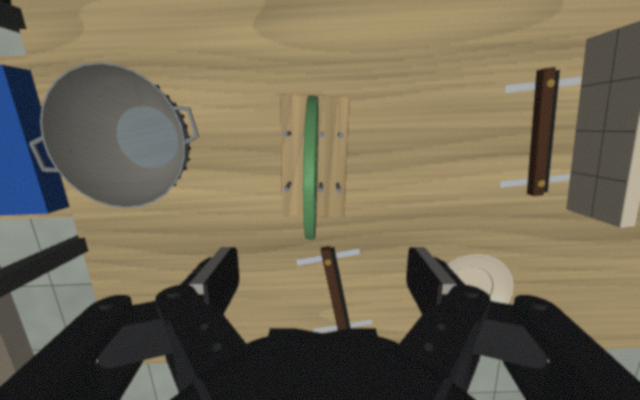

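View pics/scene2.png

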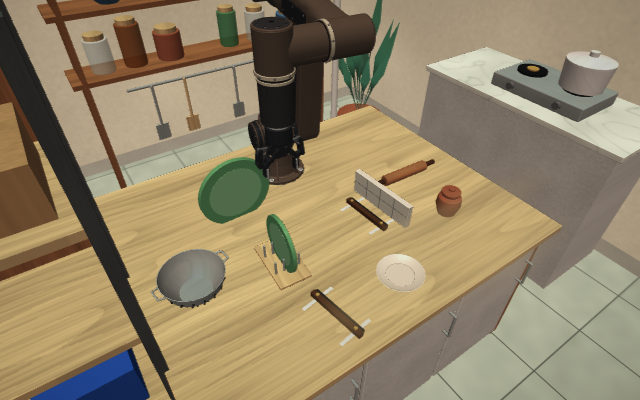

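```bash
python3 - <<'E'
from look import *
d=pickle.load(open('pics/wrist2.pkl','rb'));hsv=cv2.cvtColor(d['frame'],cv2.COLOR_RGB2HSV)
print('cam',ray(d,[320,200])[0], d['fx'])
g=cv2.inRange(hsv,(45,70,20),(85,255,255));g[:, :280]=0;g[:,350:]=0
p=cv2.findNonZero(g).reshape(-1,2)
a=p[p[:,1]==p[:,1].min()].mean(0);b=p[p[:,1]==p[:,1].max()].mean(0);print(a,b,onz(d,[a,b],102).round(1))
for r in range(100,240,10):
    c=p[p[:,1]==r][:,0]; print(r,c.min(),c.max(),onz(d,[[c.min()-.5,r],[c.max()+.5,r]],207)[:,:2].round(1).tolist(),d['frame'][r,c.min()-1:c.max()+2,1].tolist())
a=d['frame'][20:240,480:640];cv2.imwrite('pics/w2bar.png',cv2.resize(a[:,:,::-1],None,fx=2.7,fy=2.7,interpolation=cv2.INTER_CUBIC))
a=d['frame'][80:250,260:370];cv2.imwrite('pics/w2rack.png',cv2.resize(a[:,:,::-1],None,fx=3.5,fy=3.5,interpolation=cv2.INTER_CUBIC))
E
```

```text
cam [ 441.74665195 -250.95893864  527.85772867] 282.0850645862254
[312.5  97. ] [329.5 398. ] [[ 400.4 -263.   102. ]
 [ 946.1 -256.8  102. ]]
100 308 316 [[413.4, -265.5], [413.8, -255.9]] [102, 93, 94, 94, 93, 92, 92, 96, 88, 87, 89]
110 306 317 [[423.5, -268.2], [424.0, -255.3]] [121, 111, 107, 109, 109, 110, 108, 106, 110, 107, 103, 93, 84, 98]
120 306 317 [[433.8, -268.8], [434.3, -255.7]] [117, 114, 114, 119, 118, 118, 118, 120, 117, 112, 104, 92, 84, 101]
130 305 316 [[444.3, -270.5], [444.8, -257.3]] [123, 120, 121, 123, 124, 125, 125, 125, 122, 124, 118, 103, 87, 89]
140 304 316 [[455.0, -272.2], [455.6, -257.8]] [134, 130, 126, 128, 131, 128, 129, 130, 129, 127, 128, 118, 103, 87, 88]
150 304 316 [[465.9, -272.8], [466.5, -258.3]] [129, 128, 132, 134, 136, 136, 134, 135, 136, 133, 132, 121, 102, 93, 102]
160 304 316 [[477.0, -273.5], [477.6, -258.8]] [133, 135, 140, 145, 145, 146, 146, 147, 143, 144, 134, 119, 101, 93, 101]
170 304 316 [[488.4, -274.1], [488.9, -259.3]] [136, 141, 145, 148, 149, 152, 154, 152, 155, 154, 140, 118, 100, 94, 104]
180 303 314 [[499.9, -275.9], [500.4, -262.1]] [137, 137, 146, 155, 156, 157, 157, 156, 157, 158, 154, 135, 108, 90]
190 304 315 [[511.7, -275.4], [512.2, -261.5]] [132, 138, 140, 144, 143, 141, 143, 142, 143, 140, 124, 100, 84, 85]
200 304 314 [[523.7, -276.1], [524.2, -263.2]] [130, 129, 133, 134, 135, 135, 136, 133, 134, 131, 117, 105, 94]
210 304 315 [[535.9, -276.8], [536.5, -262.6]] [127, 125, 125, 128, 130, 129, 129, 130, 129, 124, 114, 103, 97, 105]
220 304 314 [[548.4, -277.5], [548.9, -264.4]] [124, 121, 123, 124, 123, 123, 124, 123, 123, 120, 108, 96, 92]
230 305 314 [[561.1, -277.1], [561.6, -265.0]] [115, 113, 114, 114, 112, 113, 113, 112, 111, 99, 85, 96]
```

View pics/w2bar.png

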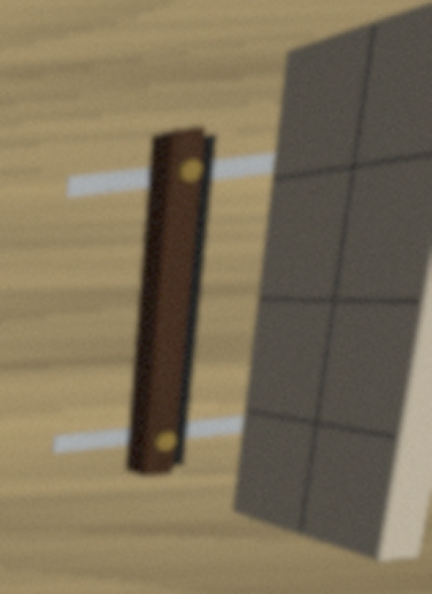

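View pics/w2rack.png

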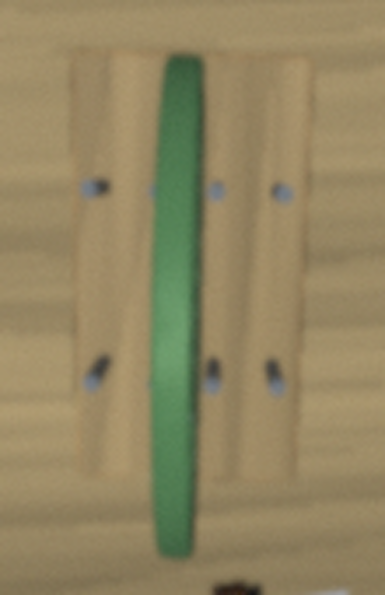

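```bash
python3 - <<'E'
from look import *
d=pickle.load(open('pics/wrist2.pkl','rb'))
print('ends',onz(d,[[312.5,96.5],[310,239.5]],102).round(1))
z=np.array([[70,50],[312,60],[297,478],[78,478]])/3.5+[260,80]-.4
print('rack',onz(d,z,12).round(1))
b=np.array([[214,136],[181,463],[204,128],[172,470]])/2.7+[480,20]-.3
print('bar rubber top',onz(d,b,19).round(1))
w=np.array([[287,52],[235,510]])/2.7+[480,20]-.3
print('wall foot',onz(d,w,0).round(1))
w2=np.array([[432,262],[379,558]])/2.7+[480,20]-.3
print('wall top',onz(d,w2,105).round(1))
# scene
s=pickle.load(open('pics/scene2.pkl','rb'))
hsv=None
# scene zoom coordinates (x4, offset 240,150)
wt=np.array([[463,84],[688,236]])/4+[240,150]-.4
print('scene wall top face edge',onz(s,wt,105).round(1))
wf=np.array([[458,160],[668,309]])/4+[240,150]-.4
print('scene wall foot',onz(s,wf,0).round(1))
rb=np.array([[447,189],[591,296]])/4+[240,150]-.4
print('scene rubber top',onz(s,rb,19).round(1))
E
```

```text
ends [[ 399.7 -263.   102. ]
 [ 616.9 -277.6  102. ]]
rack [[ 384.4 -321.6   12. ]
 [ 393.7 -203.3   12. ]
 [ 608.6 -214.7   12. ]
 [ 603.8 -334.7   12. ]]
bar rubber top [[366.6 144.5  19. ]
 [572.7 159.3  19. ]
 [361.8 137.6  19. ]
 [577.4 154.   19. ]]
wall foot [[317.4 195.9   0. ]
 [614.2 219.5   0. ]]
wall top [[445.7 204.6 105. ]
 [612.9 216.3 105. ]]
scene wall top face edge [[320.2 193.  105. ]
 [624.4 221.1 105. ]]
scene wall foot [[317.4 196.7   0. ]
 [614.6 225.7   0. ]]
scene rubber top [[366.9 142.4  19. ]
 [572.5 160.2  19. ]]
```

```bash
python3 - <<'E'
from look import *
state()
print(toolmove([506,-269,192],Ro.from_euler('xyz',[180,0,86.2],degrees=True)))
E
```

```text
t 3.02 pos [ 507.9 -253.3  369.2] rot [179.99  -0.    87.73] F [-0.22 -0.53  0.83] g 84.9
(array([-15.75,  -1.25, 177.2 ]), array([ 0.01, -0.  ,  1.53]))
```

Emit:
carry_out --linear '[[-6,-1,20],[-12,-1,45],[-16,-1,70],[-16,-1,95],[-16,-1,110],[-16,-1,118],[-16,-1,120],[-16,-1,120]]' --rot '[[0,0,1.5],[0,0,1.5],[0,0,1.5],[0,0,1.5],[0,0,1.5],[0,0,1.5],[0,0,1.5],[0,0,1.5]]' --fingers '[60,50,50,50,50,50,50,50]'

```text
t: 3.68
ee_pos: [506.3, -269.5, 249.4]
eef_rot: [-3.141, 0.0, 1.505]
force: [0.7, 0.2, 0.2]
grip_width: 0.581
```

```bash
python3 - <<'E'
from look import *
state()
d=snap('wrist','w3'); hsv=cv2.cvtColor(d['frame'],cv2.COLOR_RGB2HSV)
print(toolmove([506,-269,192],Ro.from_euler('xyz',[180,0,86.2],degrees=True)))
g=cv2.inRange(hsv,(45,70,20),(85,255,255));p=cv2.findNonZero(g).reshape(-1,2)
for r in range(60,260,20):
    c=p[p[:,1]==r][:,0]
    if len(c): print(r,c.min(),c.max(),onz(d,[[c.min()-.5,r],[c.max()+.5,r]],207)[:,:2].round(1).tolist())
E
```

```text
t 3.68 pos [ 506.3 -269.5  249.4] rot [-1.7999e+02  2.0000e-02  8.6220e+01] F [0.7  0.2  0.22] g 49.6
(array([ 0.61, -0.79, 58.12]), array([0.06, 0.03, 0.03]))
100 315 330 [[422.5, -269.7], [423.2, -259.0]]
120 315 330 [[435.4, -270.6], [436.1, -259.7]]
140 315 330 [[448.7, -271.6], [449.4, -260.5]]
160 315 331 [[462.4, -272.6], [463.2, -260.6]]
180 315 331 [[476.7, -273.7], [477.6, -261.5]]
200 314 331 [[491.6, -275.5], [492.4, -262.3]]
220 315 331 [[507.1, -275.9], [507.9, -263.2]]
240 315 331 [[523.1, -277.1], [524.0, -264.2]]
```

View pics/w3.png

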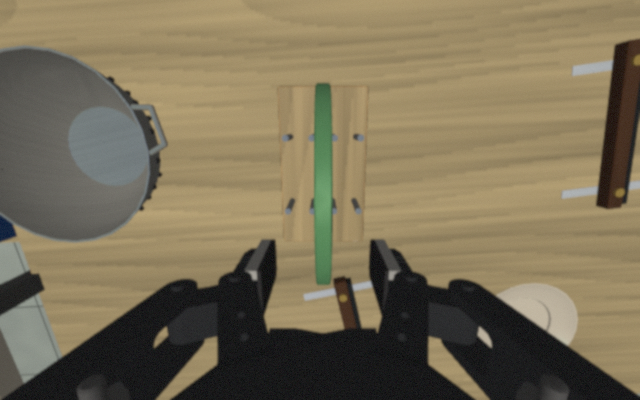

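The wrist view shows the board at column 322, vertical and midway between the jaws at 265 and 380. I'll descend and grip.

Emit:
carry_out --linear '[[0,-1,12],[0,-1,26],[0,-1,40],[0,-1,50],[0,-1,56],[0,-1,58],[0,-1,58],[0,-1,58]]' --rot '[[0,0,0],[0,0,0],[0,0,0],[0,0,0],[0,0,0],[0,0,0],[0,0,0],[0,0,0]]' --fingers '[50,50,50,50,50,50,40,30]'

```text
t: 4.4
ee_pos: [505.6, -269.6, 191.9]
eef_rot: [3.141, 0.0, 1.505]
force: [0.3, -0.3, 0.3]
grip_width: 0.361
```

Emit:
carry_out --linear '[[0,0,0],[0,0,0],[0,0,0],[0,0,0],[0,0,0],[0,0,0],[0,0,0],[0,0,0]]' --rot '[[0,0,0],[0,0,0],[0,0,0],[0,0,0],[0,0,0],[0,0,0],[0,0,0],[0,0,0]]' --fingers '[22,18,14,10,5,5,5,5]'

```text
t: 5.07
ee_pos: [505.2, -269.4, 191.2]
eef_rot: [3.142, 0.0, 1.505]
force: [-0.3, 0.3, 0.3]
grip_width: 0.061
```

```bash
python3 - <<'E'
from look import *
state()
E
```

```text
t 5.07 pos [ 505.2 -269.4  191.2] rot [180.     0.    86.22] F [-0.29  0.34  0.35] g 5.2
```

```bash
python3 - <<'E'
from look import *
for n in('wrist','scene'):snap(n,n+'4')
state()
E
```

```text
t 5.17 pos [ 505.2 -269.4  191.3] rot [179.99   0.    86.21] F [-0.07 -0.7   1.28] g 5.0
```

View pics/wrist4.png

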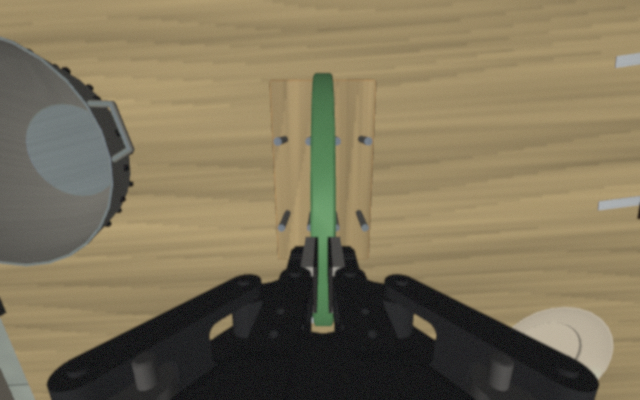

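View pics/scene4.png

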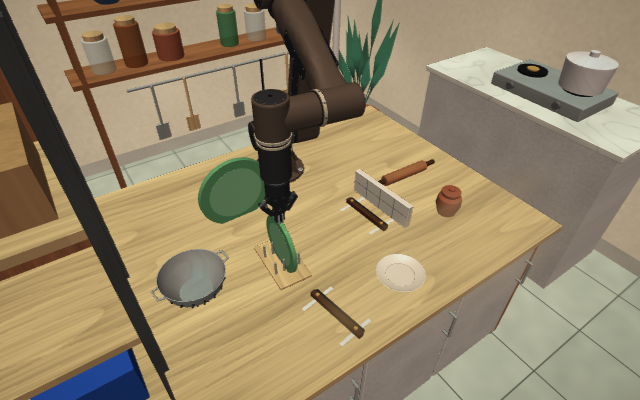

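Emit:
carry_out --linear '[[0,0,0],[0,0,0],[0,0,0],[0,0,0],[0,0,0],[0,0,0],[0,0,0],[0,0,0]]' --rot '[[0,0,0],[0,0,0],[0,0,0],[0,0,0],[0,0,0],[0,0,0],[0,0,0],[0,0,0]]' --fingers '[0,0,0,0,0,0,0,0]'

```text
t: 5.83
ee_pos: [505.2, -269.3, 191.2]
eef_rot: [-3.142, -0.0, 1.505]
force: [0.5, 0.5, -0.1]
grip_width: 0.0
```

```bash
python3 - <<'E'
from look import *
state()
d=snap('wrist','w5')
a=d['frame'][60:400,240:410];cv2.imwrite('pics/w5z.png',cv2.resize(a[:,:,::-1],None,fx=1.7*1,fy=1.7,interpolation=cv2.INTER_CUBIC))
E
```

```text
t 5.83 pos [ 505.2 -269.3  191.2] rot [-180.     -0.     86.21] F [ 0.51  0.5  -0.12] g 0.0
```

View pics/w5z.png

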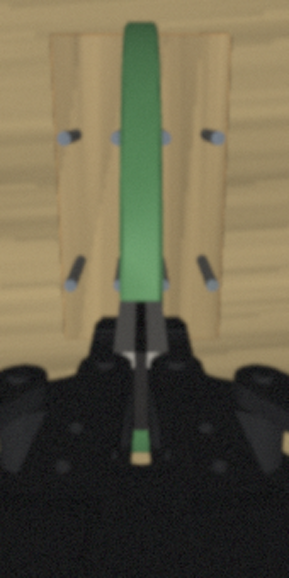

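```bash
python3 - <<'E'
from look import *
for t in('w3','w5','wrist2'):
    d=pickle.load(open(f'pics/{t}.pkl','rb')); c,v=ray(d,[320,200]);print(t,c.round(1),v.round(3))
d=pickle.load(open('pics/w5.pkl','rb'))
P=[[505,-269,191],[505,-269,169],[505,-269,207],[400,-262,102],[613,-276,102]]
print(proj(d,P).round(1))
s=pickle.load(open('pics/scene4.pkl','rb'));print(proj(s,P).round(1))
a=s['frame'][180:300,220:340];cv2.imwrite('pics/s4z.png',cv2.resize(a[:,:,::-1],None,fx=5,fy=5,interpolation=cv2.INTER_CUBIC))
E
```

```text
w3 [ 440.3 -265.7  407.9] [[ 0.248 -0.024 -0.968]]
w5 [ 439.1 -265.5  349.7] [[ 0.249 -0.024 -0.968]]
wrist2 [ 441.7 -251.   527.9] [[ 0.25  -0.018 -0.968]]
[[323.7 240.1]
 [323.5 227.6]
 [323.8 251.4]
 [323.2  76.7]
 [323.3 305.8]]
[[279.9 224.3]
 [280.3 229.1]
 [279.6 220.7]
 [268.2 224.6]
 [296.4 264.3]]
```

View pics/s4z.png

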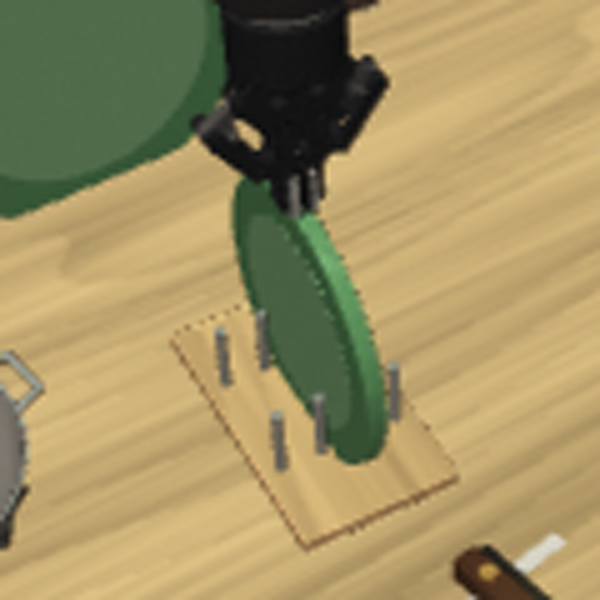

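```bash
python3 - <<'E'
from look import *
a=np.radians(np.arange(-59,240,3));y=np.radians(-3.8)
for tag in('scene0','w5','wrist2','w3','top0'):
    d=pickle.load(open(f'pics/{tag}.pkl','rb'));im=d['frame'][:,:,::-1].copy();im=cv2.resize(im,None,fx=4,fy=4,interpolation=cv2.INTER_CUBIC)
    for off,col in((7,(0,0,255)),(-7,(255,0,0))):
        P=np.c_[507+105*np.cos(a)*np.cos(y)-off*np.sin(y),-269.3+105*np.cos(a)*np.sin(y)+off*np.cos(y),102+105*np.sin(a)]
        uv=(proj(d,P)*4+1.5)
        cv2.polylines(im,[uv.round().astype(np.int32)],True,col,1)
    c=proj(d,[[507,-269,110]])[0]*4
    T=proj(d,[[505.2,-269.3,169.2]])[0]*4
    if tag in('w5',): cv2.circle(im,tuple(int(v) for v in T),5,(0,255,255),-1)
    x,yy=int(max(0,c[0]-300)),int(max(0,c[1]-300));cv2.imwrite(f'pics/ov_{tag}.png',im[yy:yy+600,x:x+600])
E
```

```text
(no output)
```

View pics/ov_scene0.png

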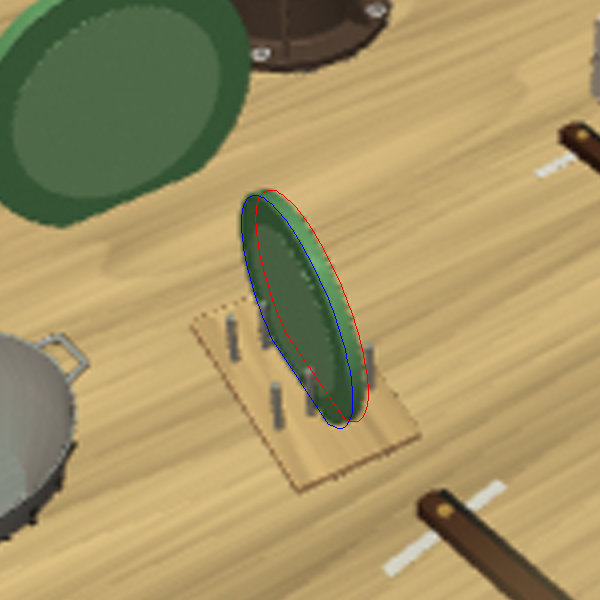

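View pics/ov_w5.png

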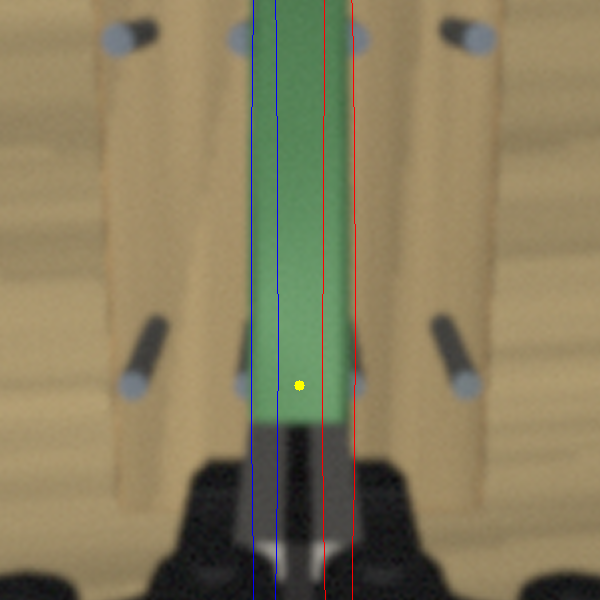

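```bash
python3 - <<'E'
from look import *
d=pickle.load(open('pics/scene0.pkl','rb'));im=cv2.resize(d['frame'][:,:,::-1].copy(),None,fx=6,fy=6,interpolation=cv2.INTER_CUBIC)
R=Ro.from_euler('xyz',[180,0,-116.3],degrees=True);p=np.array([298.8,604.8,214.5])
for off,col in((0,(0,0,255)),(22,(0,255,255)),(-51,(255,0,255))):
  for x in(-42.5,0,42.5):
    u=proj(d,[p+R.apply([x,0,off])])[0]*6+2.5;cv2.circle(im,tuple(int(v) for v in u),4,col,-1)
cv2.imwrite('pics/ov_g0.png',im[350:850,2300:2900])
E
```

```text
(no output)
```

View pics/ov_g0.png

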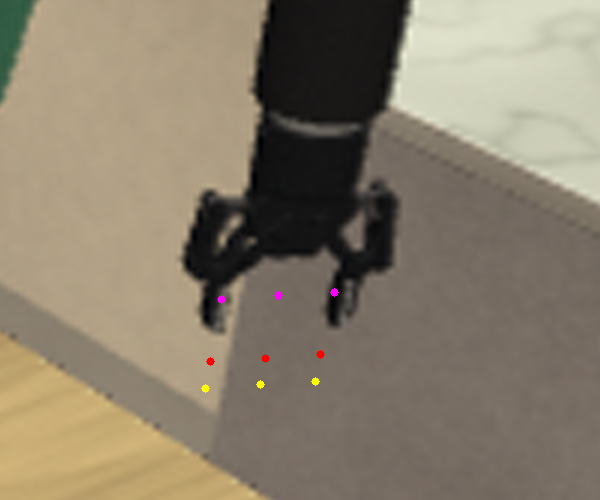

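The overlay shows the real fingertips about 37 mm behind where the reported TCP puts them: predicted row 372, seen at 328, and the jaws shut completely just above the rim. I'll reopen, go lower and grip again.

Emit:
carry_out --linear '[[0,0,-3],[0,0,-3],[0,0,-3],[0,0,-3],[0,0,-3],[0,0,-3],[0,0,-3],[0,0,-3]]' --rot '[[0,0,0],[0,0,0],[0,0,0],[0,0,0],[0,0,0],[0,0,0],[0,0,0],[0,0,0]]' --fingers '[50,50,50,50,50,50,50,50]'

```text
t: 6.55
ee_pos: [505.1, -269.3, 194.1]
eef_rot: [-3.142, -0.0, 1.505]
force: [-0.2, -0.4, 0.2]
grip_width: 0.585
```

Emit:
carry_out --linear '[[0,0,4],[0,0,9],[0,0,15],[0,0,21],[0,0,27],[0,0,33],[0,0,38],[0,0,39]]' --rot '[[0,0,0],[0,0,0],[0,0,0],[0,0,0],[0,0,0],[0,0,0],[0,0,0],[0,0,0]]' --fingers '[50,50,50,50,50,50,50,50]'

```text
t: 7.22
ee_pos: [504.6, -269.2, 153.8]
eef_rot: [-3.14, -0.0, 1.505]
force: [-0.0, 0.3, 0.6]
grip_width: 0.584
```

Emit:
carry_out --linear '[[0,0,0],[0,0,0],[0,0,0],[0,0,0],[0,0,0],[0,0,0],[0,0,0],[0,0,0]]' --rot '[[0,0,0],[0,0,0],[0,0,0],[0,0,0],[0,0,0],[0,0,0],[0,0,0],[0,0,0]]' --fingers '[35,25,18,14,10,5,5,5]'

```text
t: 7.88
ee_pos: [505.6, -269.4, 155.7]
eef_rot: [3.141, 0.0, 1.505]
force: [-0.5, 0.3, 4.0]
grip_width: 0.154
```

```bash
python3 - <<'E'
from look import *
state()
for n in('wrist','scene'):snap(n,n+'6')
s=pickle.load(open('pics/scene6.pkl','rb'))
a=s['frame'][180:300,220:340];cv2.imwrite('pics/s6z.png',cv2.resize(a[:,:,::-1],None,fx=5,fy=5,interpolation=cv2.INTER_CUBIC))
E
```

```text
t 7.88 pos [ 505.6 -269.4  155.7] rot [1.7994e+02 1.0000e-02 8.6220e+01] F [-0.49  0.28  4.  ] g 13.2
```

View pics/s6z.png

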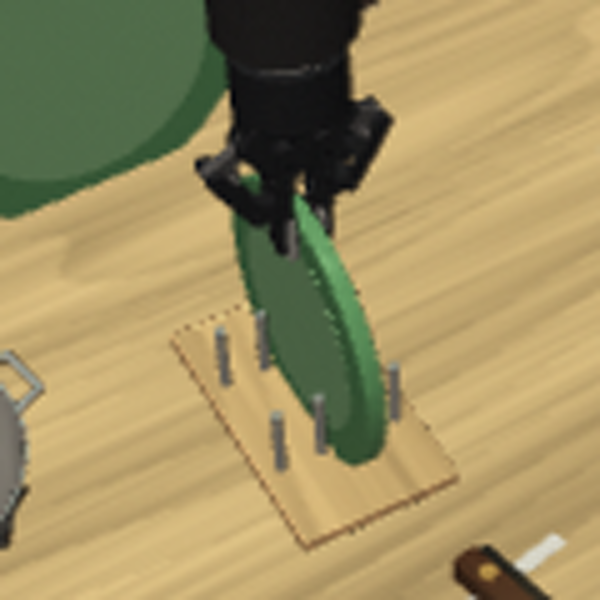

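View pics/wrist6.png

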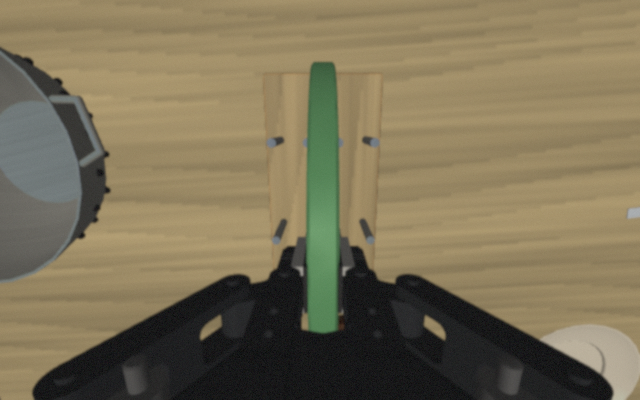

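The grip holds: opening 13.2 mm, and the wrist view shows the pads on both faces at (300,255) and (345,255). I'll lift straight up.

Emit:
carry_out --linear '[[0,0,-6],[0,0,-16],[0,0,-28],[0,0,-42],[0,0,-58],[0,0,-74],[0,0,-90],[0,0,-100]]' --rot '[[0,0,0],[0,0,0],[0,0,0],[0,0,0],[0,0,0],[0,0,0],[0,0,0],[0,0,0]]' --fingers '[0,0,0,0,0,0,0,0]'

```text
t: 8.65
ee_pos: [505.1, -269.4, 256.9]
eef_rot: [3.141, 0.0, 1.505]
force: [0.3, -0.1, -3.9]
grip_width: 0.153
```

Emit:
carry_out --linear '[[0,0,0],[0,0,0],[0,0,0],[0,0,0],[0,0,0],[0,0,0],[0,0,0],[0,0,0]]' --rot '[[0,0,0],[0,0,0],[0,0,0],[0,0,0],[0,0,0],[0,0,0],[0,0,0],[0,0,0]]' --fingers '[0,0,0,0,0,0,0,0]'

```text
t: 9.32
ee_pos: [505.1, -269.3, 254.9]
eef_rot: [-3.141, -0.0, 1.505]
force: [0.3, 0.1, -3.8]
grip_width: 0.152
```

```bash
cat >> look.py <<'E'
PSI=np.radians(4.2); n_=np.array([-np.sin(PSI),np.cos(PSI),0]); e_=np.array([np.cos(PSI),np.sin(PSI),0]); O=np.array([465.7,207.2,0])
L=143.7
def place(th,s,fz,u=2.,yaw=0):
    th=np.radians(th); up=np.sin(th)*n_+np.cos(th)*np.array([0,0,1]); foot=O+u*e_+s*n_+[0,0,fz]
    zt=-up; yt=e_; xt=np.cross(yt,zt)
    return foot+L*up, Ro.from_matrix(np.c_[xt,yt,zt])
def footnow():
    o=get_obs(); R0=Ro.from_euler('xyz',o['eef_rot']).as_matrix(); f=o['ee_pos']+L*R0[:,2]; 
    up=-R0[:,2]; th=np.degrees(np.arctan2(up@n_,up[2])); d=f-O
    print('foot u,s,z',(d@e_).round(1),(d@n_).round(1),f[2].round(1),'tilt',th.round(2),'sideTilt',np.degrees(up@e_).round(2),'yaw',np.degrees(np.arctan2(R0[1,1],R0[0,1])).round(2))
E
python3 - <<'E'
from look import *
state();footnow()
print(toolmove(*place(18,-49,60)))
for n in('wrist','scene'):snap(n,n+'7')
E
```

```text
t 9.32 pos [ 505.1 -269.3  254.9] rot [-179.97   -0.     86.21] F [ 0.3   0.07 -3.77] g 12.9
foot u,s,z 4.4 -478.1 111.2 tilt -0.01 sideTilt 0.02 yaw -3.79
(array([468.6 , -68.18,  58.27]), array([ -1.28, -17.98,  -7.92]))
```

View pics/scene7.png

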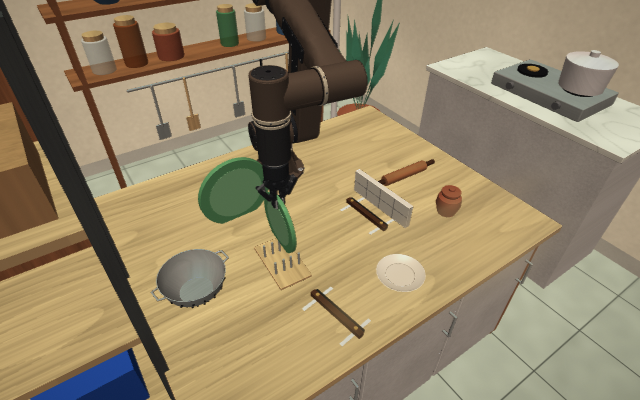

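The scene view shows the board hanging clear of the pins at about (281,222). I'll carry it toward the gap.

Emit:
carry_out --linear '[[15,-2,0],[40,-6,0],[72,-10,0],[106,-15,2],[140,-20,4],[174,-25,6],[208,-30,8],[240,-35,10]]' --rot '[[0,0,0],[0,-1,-1],[0,-2,-1],[0,-4,-2],[-0.3,-6,-3],[-0.4,-7,-3],[-0.5,-8,-4],[-0.6,-9,-4]]' --fingers '[0,0,0,0,0,0,0,0]'

```text
t: 10.08
ee_pos: [485.7, -25.8, 245.5]
eef_rot: [3.135, 0.157, 1.575]
force: [1.0, 0.8, -4.8]
grip_width: 0.157
```

```bash
python3 - <<'E'
from look import *
state();footnow()
print(toolmove(*place(18,-49,60)))
E
```

```text
t 10.08 pos [485.7 -25.8 245.5] rot [179.63   9.02  90.26] F [ 1.03  0.76 -4.8 ] g 13.4
foot u,s,z 2.3 -256.3 103.6 tilt 9.03 sideTilt 0.25 yaw 0.32
(array([233.42, -16.7 ,  12.29]), array([-0.55, -8.96, -3.86]))
```

Emit:
carry_out --linear '[[34,-3,2],[68,-5,4],[102,-8,6],[136,-10,7],[170,-13,9],[198,-15,11],[216,-16,12],[225,-16.5,12]]' --rot '[[0,-1,-0.5],[0,-2.5,-1],[-0.2,-4,-1.5],[-0.3,-5.5,-2],[-0.4,-7,-3],[-0.5,-8,-3.5],[-0.5,-9,-3.9],[-0.5,-9,-3.9]]' --fingers '[0,0,0,0,0,0,0,0]'

```text
t: 10.75
ee_pos: [468.8, 195.8, 197.0]
eef_rot: [-3.139, 0.315, 1.647]
force: [0.2, -0.6, -3.7]
grip_width: 0.157
```

Emit:
carry_out --linear '[[0,0,0],[0,0,0],[0,0,0],[0,0,0],[0,0,0],[0,0,0],[0,0,0],[0,0,0]]' --rot '[[0,0,0],[0,0,0],[0,0,0],[0,0,0],[0,0,0],[0,0,0],[0,0,0],[0,0,0]]' --fingers '[0,0,0,0,0,0,0,0]'

```text
t: 11.42
ee_pos: [469.0, 192.4, 198.1]
eef_rot: [-3.139, 0.314, 1.643]
force: [0.2, -1.0, -4.0]
grip_width: 0.153
```

```bash
python3 - <<'E'
from look import *
state();footnow()
print(toolmove(*place(18,-46,25)))
for n in('wrist','scene','top'):d=snap(n,n+'8')
s=pickle.load(open('pics/scene8.pkl','rb'))
a=s['frame'][130:260,310:440];cv2.imwrite('pics/s8z.png',cv2.resize(a[:,:,::-1],None,fx=5,fy=4.6,interpolation=cv2.INTER_CUBIC))
E
```

```text
t 11.42 pos [469.  192.4 198.1] rot [-179.87   18.     94.16] F [ 0.16 -0.98 -4.04] g 13.0
foot u,s,z 1.8 -59.4 61.5 tilt 18.0 sideTilt 0.15 yaw 4.12
(array([24.02, -0.12, 30.53]), array([-0.15,  0.  , -0.04]))
```

View pics/wrist8.png

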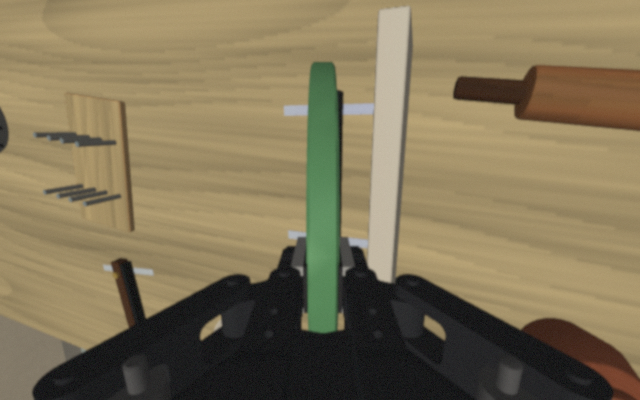

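View pics/s8z.png

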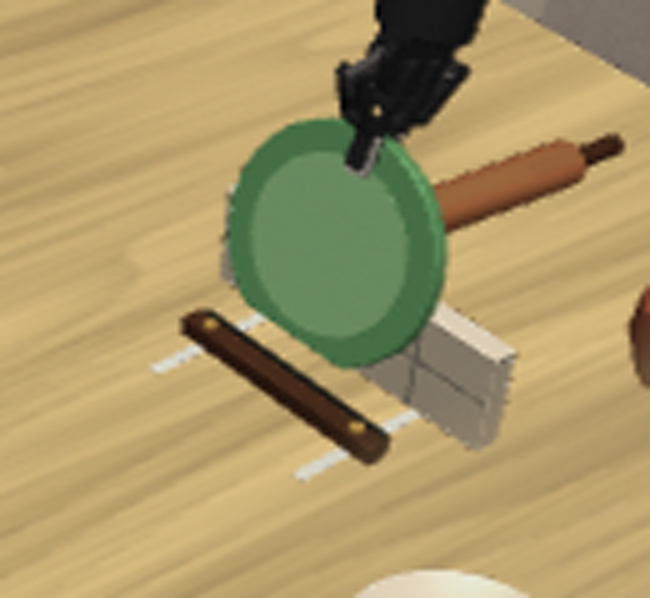

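View pics/top8.png

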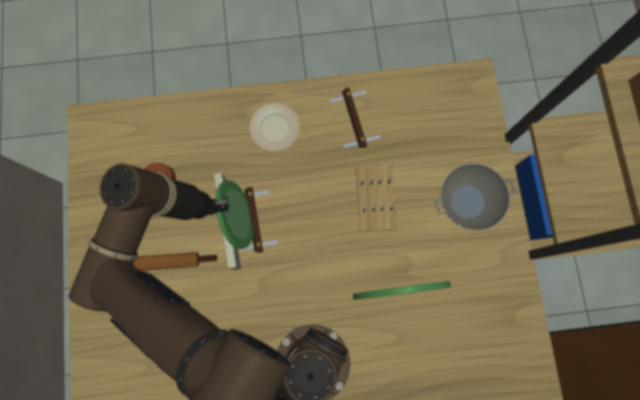

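The scene view shows the foot above the gap just wall-side of the rubber, and the wrist view shows the upstand top at columns 375–405, clear of the board. Next I'll move into the middle of the gap with a slightly steeper board.

```bash
python3 - <<'E'
from look import *
print(toolmove(*place(16,-42.5,25)))
E
```

```text
(array([22.1 , -0.07, 29.48]), array([-0.15,  2.02, -0.01]))
```

Emit:
carry_out --linear '[[6,0,0],[12,0,2],[18,0,7],[22,0,14],[22,0,21],[22,0,27],[22,0,29.5],[22,0,29.5]]' --rot '[[0,0.5,0],[0,1,0],[0,1.5,0],[0,2,0],[0,2,0],[0,2,0],[0,2,0],[0,2,0]]' --fingers '[0,0,0,0,0,0,0,0]'

```text
t: 12.23
ee_pos: [467.6, 203.6, 162.2]
eef_rot: [-3.138, 0.281, 1.644]
force: [-0.7, -0.7, -4.7]
grip_width: 0.159
```

```bash
python3 - <<'E'
from look import *
state();footnow()
for n in('wrist','scene'):d=snap(n,n+'9')
s=pickle.load(open('pics/scene9.pkl','rb'))
a=s['frame'][130:260,310:440];cv2.imwrite('pics/s9z.png',cv2.resize(a[:,:,::-1],None,fx=6,fy=4.6,interpolation=cv2.INTER_CUBIC))
w=pickle.load(open('pics/wrist9.pkl','rb'))
# foot bottom-front edge ends as predicted (s front corner)
o=get_obs();R=Ro.from_euler('xyz',o['eef_rot'])
P=[o['ee_pos']+R.apply([dx,dy,L]) for dx in(-7,7) for dy in(-54,54)]
print(proj(s,P).round(1).tolist())
print(toolmove(*place(16,-42.5,8)))
E
```

```text
t 12.23 pos [467.6 203.6 162.2] rot [-179.77   16.11   94.19] F [-0.67 -0.71 -4.71] g 13.6
foot u,s,z 1.0 -43.6 24.1 tilt 16.11 sideTilt 0.23 yaw 4.13
[[361.3, 200.9], [379.9, 215.0], [363.6, 200.3], [382.2, 214.3]]
(array([ 4.82, -0.14, 16.32]), array([-0.15,  0.04, -0.01]))
```

View pics/s9z.png

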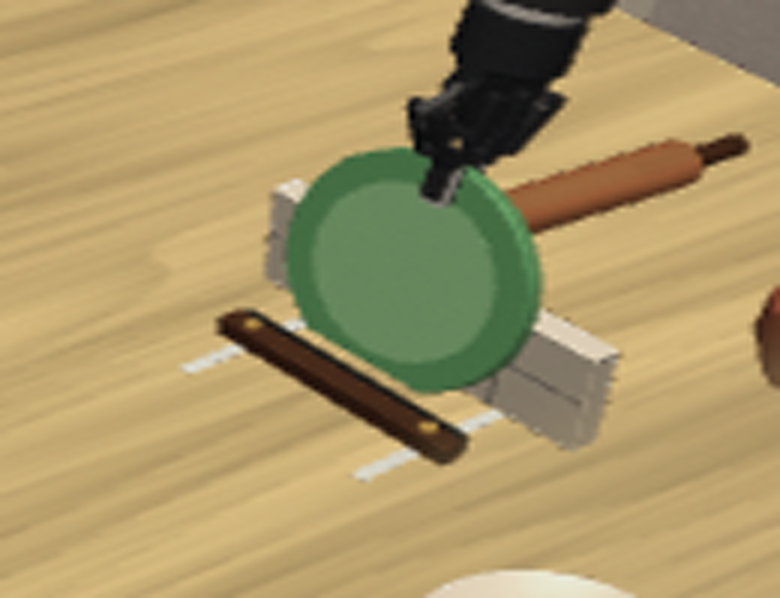

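View pics/wrist9.png

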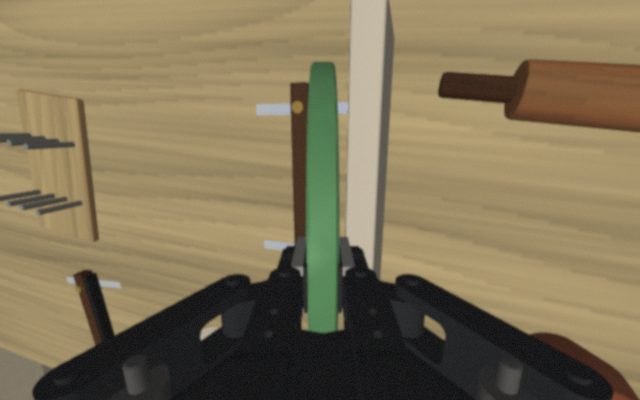

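The scene view shows the foot edge running from (362,201) to (380,215), within a pixel of my prediction and behind the rubber. I'll lower it slowly.

Emit:
carry_out --linear '[[0.8,0,2.5],[1.5,0,5],[2.2,0,7.5],[3,0,10],[3.6,0,12.5],[4.3,0,15],[5,0,17.3],[5,0,17.3]]' --rot '[[0,0,0],[0,0,0],[0,0,0],[0,0,0],[0,0,0],[0,0,0],[0,0,0],[0,0,0]]' --fingers '[0,0,0,0,0,0,0,0]'

```text
t: 13.0
ee_pos: [467.7, 204.3, 144.5]
eef_rot: [-3.138, 0.28, 1.644]
force: [0.2, -0.0, -4.5]
grip_width: 0.156
```

```bash
python3 - <<'E'
from look import *
state();footnow()
E
```

```text
t 13.0 pos [467.7 204.3 144.5] rot [-179.81   16.05   94.2 ] F [ 0.16 -0.04 -4.49] g 13.3
foot u,s,z 1.3 -42.8 6.4 tilt 16.05 sideTilt 0.19 yaw 4.14
```

Still free, with the foot 4.5 mm above contact. I'll go down in small steps.

Emit:
carry_out --linear '[[0.1,0,0.5],[0.3,0,1],[0.4,0,1.5],[0.6,0,2],[0.7,0,2.5],[0.8,0,3],[1,0,3.5],[1,0,3.5]]' --rot '[[0,0,0],[0,0,0],[0,0,0],[0,0,0],[0,0,0],[0,0,0],[0,0,0],[0,0,0]]' --fingers '[0,0,0,0,0,0,0,0]'

```text
t: 13.67
ee_pos: [467.8, 204.4, 141.3]
eef_rot: [-3.139, 0.28, 1.644]
force: [0.7, 0.6, -4.1]
grip_width: 0.157
```

```bash
python3 - <<'E'
from look import *
state();footnow()
E
```

```text
t 13.67 pos [467.8 204.4 141.3] rot [-179.84   16.03   94.19] F [ 0.7   0.57 -4.07] g 13.4
foot u,s,z 1.5 -42.6 3.2 tilt 16.03 sideTilt 0.16 yaw 4.14
```

Emit:
carry_out --linear '[[-1,0,0.3],[-2,0,0.6],[-3,0,0.8],[-4,0,1.1],[-4.8,0,1.4],[-5.8,0,1.6],[-5.8,0,1.6],[-5.8,0,1.6]]' --rot '[[0,0,0],[0,0,0],[0,0,0],[0,0,0],[0,0,0],[0,0,0],[0,0,0],[0,0,0]]' --fingers '[0,0,0,0,0,0,0,0]'

```text
t: 14.33
ee_pos: [468.4, 198.6, 141.6]
eef_rot: [-3.139, 0.279, 1.644]
force: [0.3, 0.6, -4.0]
grip_width: 0.157
```

```bash
python3 - <<'E'
from look import *
state();footnow()
F=[];T=[]
for i in range(3):
    d=snap('scene','s10');o=get_obs();F.append(o['force']);T.append(o['wrist_torque'])
print(np.mean(F,0).round(2),np.mean(T,0).round(3))
a=d['frame'][170:240,330:410];cv2.imwrite('pics/s10z.png',cv2.resize(a[:,:,::-1],None,fx=8,fy=8,interpolation=cv2.INTER_CUBIC))
E
```

```text
t 14.33 pos [468.4 198.6 141.6] rot [-179.86   16.     94.18] F [ 0.26  0.56 -4.05] g 13.4
foot u,s,z 1.7 -48.4 3.4 tilt 16.0 sideTilt 0.14 yaw 4.14
[ 0.16  0.65 -4.31] [ 1.82   0.169 -0.007]
```

View pics/s10z.png

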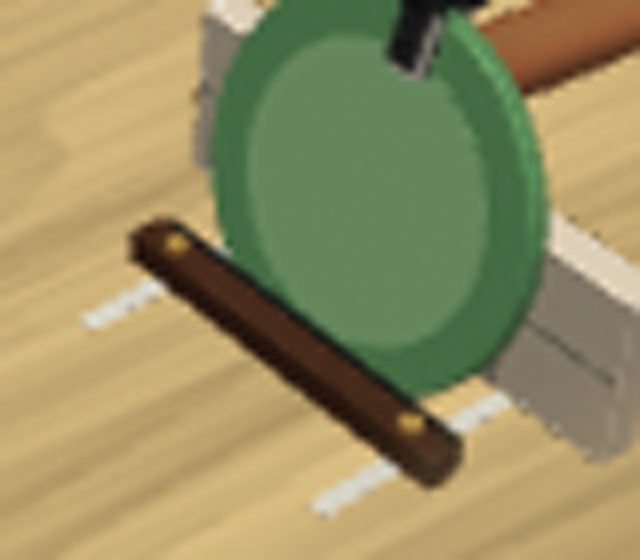

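The scene view shows the foot reaching the rubber line, roughly (352,197) to (382,218). I'll press on in small steps.

Emit:
carry_out --linear '[[-0.5,0,0.1],[-1,0,0.3],[-1.5,0,0.4],[-2,0,0.6],[-2.4,0,0.7],[-2.9,0,0.8],[-2.9,0,0.8],[-2.9,0,0.8]]' --rot '[[0,0,0],[0,0,0],[0,0,0],[0,0,0],[0,0,0],[0,0,0],[0,0,0],[0,0,0]]' --fingers '[0,0,0,0,0,0,0,0]'

```text
t: 15.15
ee_pos: [468.6, 195.6, 141.6]
eef_rot: [-3.139, 0.279, 1.644]
force: [-0.2, 1.7, -3.5]
grip_width: 0.154
```

```bash
cat >>look.py <<'E'
def avg(k=3):
    F=[];T=[]
    for i in range(k):
        viewer.capture('wrist');o=get_obs();F.append(o['force']);T.append(o['wrist_torque'])
    print('avgF',np.mean(F,0).round(2),'T',np.mean(T,0).round(3))
E
python3 - <<'E'
from look import *
state();footnow();avg()
E
```

```text
t 15.15 pos [468.6 195.6 141.6] rot [-179.86   16.01   94.19] F [-0.16  1.68 -3.52] g 13.2
foot u,s,z 1.7 -51.4 3.5 tilt 16.01 sideTilt 0.14 yaw 4.15
avgF [ 0.01  1.42 -3.91] T [ 2.262  0.182 -0.036]
```

Contact felt: Fy rose to 1.4 N and the wrist moment rose too, so the rubber's free face is at about s = -55, which agrees with vision. I'll now pivot about the foot toward the upstand edge.

```bash
python3 - <<'E'
from look import *
for th in (17,18,19,20,21):print(th,toolmove(*place(th,-50.8,3.5,u=1.7)))
E
```

```text
17 (array([ 3.08, -0.35, -0.19]), array([-0.14, -0.98, -0.01]))
18 (array([ 5.59, -0.35, -0.13]), array([-0.14, -1.98, -0.  ]))
19 (array([ 8.09, -0.35, -0.02]), array([-0.14, -2.98, -0.  ]))
20 (array([10.6 , -0.35,  0.13]), array([-0.14, -3.98, -0.  ]))
21 (array([13.1 , -0.35,  0.33]), array([-0.14, -4.98, -0.  ]))
```

Emit:
carry_out --linear '[[1.8,0,-0.1],[3.1,0,-0.2],[4.3,0,-0.1],[5.6,0,-0.1],[6.8,0,0],[8.1,0,0],[9.3,0,0.1],[10.6,0,0.1]]' --rot '[[0,-0.5,0],[0,-1,0],[0,-1.5,0],[0,-2,0],[0,-2.5,0],[0,-3,0],[0,-3.5,0],[0,-4,0]]' --fingers '[0,0,0,0,0,0,0,0]'

```text
t: 15.97
ee_pos: [467.8, 205.8, 138.4]
eef_rot: [-3.139, 0.35, 1.644]
force: [0.3, 1.7, -4.4]
grip_width: 0.154
```

```bash
python3 - <<'E'
from look import *
state();footnow();avg()
for th in (20.5,21,21.5,22,22.5):print(th,toolmove(*place(th,-50.5,3.2,u=1.7)))
E
```

```text
t 15.97 pos [467.8 205.8 138.4] rot [-179.84   20.08   94.21] F [ 0.33  1.65 -4.41] g 13.2
foot u,s,z 1.6 -50.9 3.4 tilt 20.08 sideTilt 0.15 yaw 4.15
avgF [ 0.38  1.59 -4.61] T [ 2.582  0.159 -0.022]
20.5 (array([ 1.48, -0.29,  0.1 ]), array([-0.15, -0.45,  0.03]))
21 (array([ 2.73, -0.29,  0.12]), array([-0.15, -0.95,  0.03]))
21.5 (array([ 3.98, -0.29,  0.14]), array([-0.15, -1.45,  0.03]))
22 (array([ 5.24, -0.29,  0.18]), array([-0.15, -1.95,  0.03]))
22.5 (array([ 6.49, -0.29,  0.23]), array([-0.15, -2.45,  0.03]))
```

Emit:
carry_out --linear '[[0.7,0,0],[1.5,0,0.1],[2.1,0,0.1],[2.7,0,0.1],[3.4,0,0.1],[4,0,0.1],[4,0,0.1],[4,0,0.1]]' --rot '[[0,-0.2,0],[0,-0.5,0],[0,-0.7,0],[0,-1,0],[0,-1.2,0],[0,-1.5,0],[0,-1.5,0],[0,-1.5,0]]' --fingers '[0,0,0,0,0,0,0,0]'

```text
t: 16.78
ee_pos: [467.5, 209.4, 137.0]
eef_rot: [-3.139, 0.376, 1.644]
force: [-0.3, 0.7, -4.4]
grip_width: 0.154
```

```bash
python3 - <<'E'
from look import *
state();footnow();avg()
for z in(3,2.5,2,1.5):print(z,toolmove(*place(21.6,-50.5,z,u=1.7)))
w=snap('wrist','w11');s=snap('scene','s11')
a=s['frame'][140:240,320:420];cv2.imwrite('pics/s11z.png',cv2.resize(a[:,:,::-1],None,fx=6,fy=6,interpolation=cv2.INTER_CUBIC))
E
```

```text
t 16.78 pos [467.5 209.4 137. ] rot [-179.84   21.53   94.22] F [-0.29  0.72 -4.35] g 13.2
foot u,s,z 1.6 -50.7 3.4 tilt 21.53 sideTilt 0.15 yaw 4.16
avgF [ 0.02  1.04 -5.13] T [ 2.727  0.192 -0.017]
3 (array([ 0.55, -0.28,  0.28]), array([-0.15, -0.09,  0.  ]))
2.5 (array([ 0.73, -0.28,  0.75]), array([-0.15, -0.09,  0.  ]))
2 (array([ 0.91, -0.28,  1.22]), array([-0.15, -0.09,  0.  ]))
1.5 (array([ 1.1 , -0.28,  1.68]), array([-0.15, -0.09,  0.  ]))
```

View pics/w11.png

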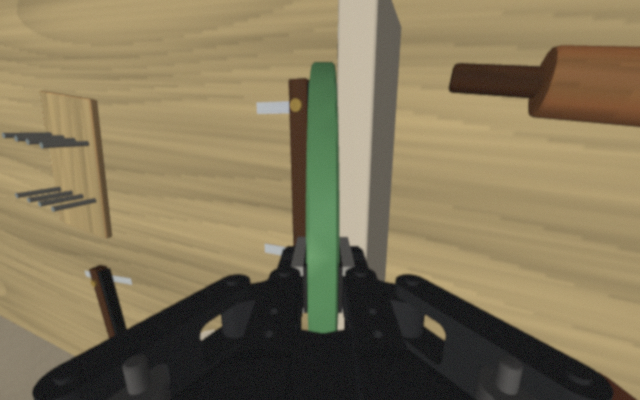

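View pics/s11z.png

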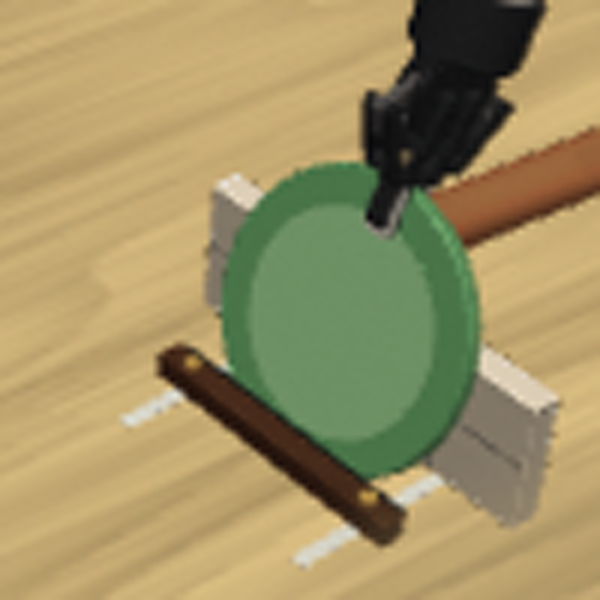

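In the wrist view the board's back edge (column 339) meets the upstand's near edge (340), and the foot is against the rubber. I'll lower the last 1–2 mm.

Emit:
carry_out --linear '[[0.1,0,0.3],[0.2,0,0.6],[0.3,0,0.8],[0.4,0,1.1],[0.5,0,1.4],[0.5,0,1.4],[0.5,0,1.4],[0.5,0,1.4]]' --rot '[[0,0,0],[0,0,0],[0,0,0],[0,0,0],[0,0,0],[0,0,0],[0,0,0],[0,0,0]]' --fingers '[0,0,0,0,0,0,0,0]'

```text
t: 17.7
ee_pos: [467.8, 209.6, 136.2]
eef_rot: [-3.14, 0.375, 1.644]
force: [-2.9, 3.8, 4.8]
grip_width: 0.153
```

```bash
python3 - <<'E'
from look import *
state();footnow();avg()
E
```

```text
t 17.7 pos [467.8 209.6 136.2] rot [-179.89   21.51   94.21] F [-2.87  3.76  4.84] g 13.0
foot u,s,z 2.0 -50.5 2.5 tilt 21.51 sideTilt 0.1 yaw 4.17
avgF [-2.74  3.69  5.7 ] T [ 1.625  1.038 -0.378]
```

Touchdown: Fz went from -4.5 to +5.7 N. I'll ease off slightly and lean the last degree.

Emit:
carry_out --linear '[[-0.1,0,-0.3],[-0.2,0,-0.5],[0.4,0,-0.5],[1,0,-0.5],[1.6,0,-0.5],[2.2,0,-0.5],[2.2,0,-0.5],[2.2,0,-0.5]]' --rot '[[0,0,0],[0,0,0],[0,-0.2,0],[0,-0.5,0],[0,-0.7,0],[0,-0.9,0],[0,-0.9,0],[0,-0.9,0]]' --fingers '[0,0,0,0,0,0,0,0]'

```text
t: 18.52
ee_pos: [467.3, 210.7, 135.3]
eef_rot: [-3.138, 0.393, 1.644]
force: [1.0, -3.0, 4.5]
grip_width: 0.155
```

```bash
python3 - <<'E'
from look import *
state();footnow();avg()
E
```

```text
t 18.52 pos [467.3 210.7 135.3] rot [-179.82   22.52   94.21] F [ 0.96 -3.03  4.49] g 13.2
foot u,s,z 1.5 -51.7 2.5 tilt 22.52 sideTilt 0.18 yaw 4.14
avgF [ 2.02 -3.69  3.68] T [-0.611 -0.65   0.152]
```

Fy flipped to -3.7 N, so the upstand now carries the board, and the foot is on the counter and rubber. I'll release it.

Emit:
carry_out --linear '[[0,0,0],[0,0,0],[0,0,0],[0,0,0],[0,0,0],[0,0,0],[0,0,0],[0,0,0]]' --rot '[[0,0,0],[0,0,0],[0,0,0],[0,0,0],[0,0,0],[0,0,0],[0,0,0],[0,0,0]]' --fingers '[15,18,21,24,27,30,30,30]'

```text
t: 19.33
ee_pos: [467.3, 211.6, 135.2]
eef_rot: [-3.139, 0.391, 1.644]
force: [-0.2, -0.1, -0.3]
grip_width: 0.351
```

```bash
python3 - <<'E'
from look import *
state();footnow();avg()
w=snap('wrist','w12');s=snap('scene','s12')
a=s['frame'][140:240,320:420];cv2.imwrite('pics/s12z.png',cv2.resize(a[:,:,::-1],None,fx=6,fy=6,interpolation=cv2.INTER_CUBIC))
E
```

```text
t 19.33 pos [467.3 211.6 135.2] rot [-179.85   22.41   94.21] F [-0.17 -0.06 -0.29] g 30.0
foot u,s,z 1.6 -50.5 2.4 tilt 22.41 sideTilt 0.15 yaw 4.15
avgF [-0.01 -0.11 -0.15] T [1.189 0.096 0.006]
```

View pics/w12.png

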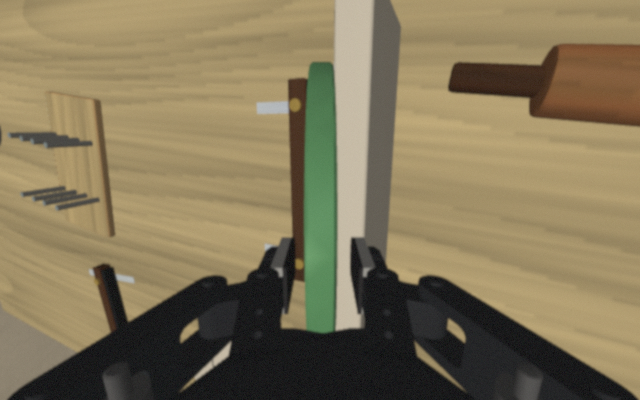

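View pics/s12z.png

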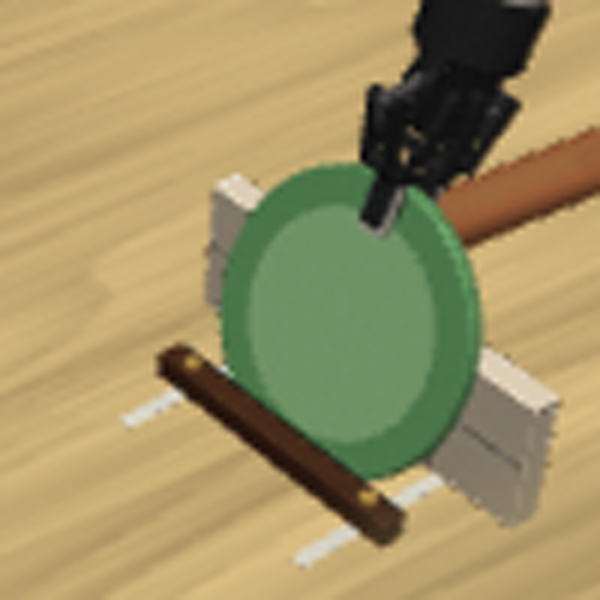

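The wrist view shows the board (columns 305–335) free between the open pads, lying along the upstand edge with its foot behind the bar. I'll retract along the tool axis.

Emit:
carry_out --linear '[[0,0,-5],[0,0,-15],[0,0,-28],[0,0,-42],[0,0,-60],[0,0,-80],[0,0,-100],[0,0,-110]]' --rot '[[0,0,0],[0,0,0],[0,0,0],[0,0,0],[0,0,0],[0,0,0],[0,0,0],[0,0,0]]' --fingers '[32,32,32,32,32,32,32,32]'

```text
t: 20.25
ee_pos: [465.3, 255.0, 240.0]
eef_rot: [3.141, 0.389, 1.644]
force: [0.6, 0.3, 0.7]
grip_width: 0.376
```

```bash
python3 - <<'E'
from look import *
state()
w=snap('wrist','w13');s=snap('scene','s13');snap('top','t13')
a=s['frame'][140:240,320:420];cv2.imwrite('pics/s13z.png',cv2.resize(a[:,:,::-1],None,fx=6,fy=6,interpolation=cv2.INTER_CUBIC))
for th,sx in((21,-49),(22,-50),(23,-51)):
    up=np.sin(np.radians(th))*n_+np.cos(np.radians(th))*np.array([0,0,1])
    f=O+1.6*e_+sx*n_+[0,0,7*np.sin(np.radians(th))]
    print(th,proj(w,[f+195*up,f+90*up-105*e_,f+90*up+105*e_]).round(1).tolist(),proj(s,[f+195*up,f-54*e_,f+54*e_]).round(1).tolist())
E
```

```text
t 20.25 pos [465.3 255.  240. ] rot [179.99  22.28  94.19] F [0.62 0.32 0.67] g 32.1
21 [[318.1, 209.6], [321.1, 88.0], [321.5, 265.6]] [[387.2, 169.6], [360.9, 205.4], [379.3, 219.5]]
22 [[321.1, 209.5], [321.7, 88.1], [322.0, 265.5]] [[387.6, 169.7], [360.7, 205.4], [379.1, 219.6]]
23 [[324.1, 209.4], [322.3, 88.1], [322.5, 265.4]] [[387.9, 169.7], [360.5, 205.5], [379.0, 219.6]]
```

View pics/w13.png

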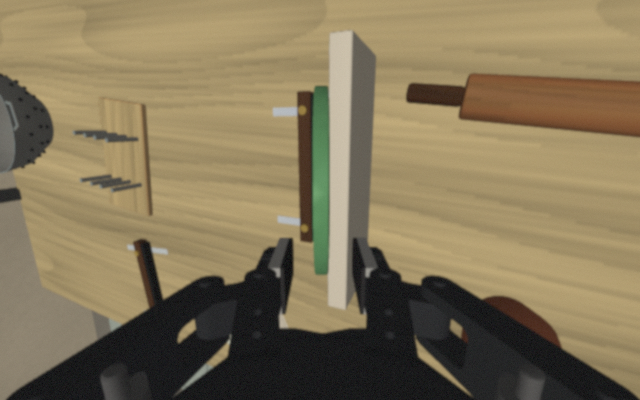

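View pics/s13z.png

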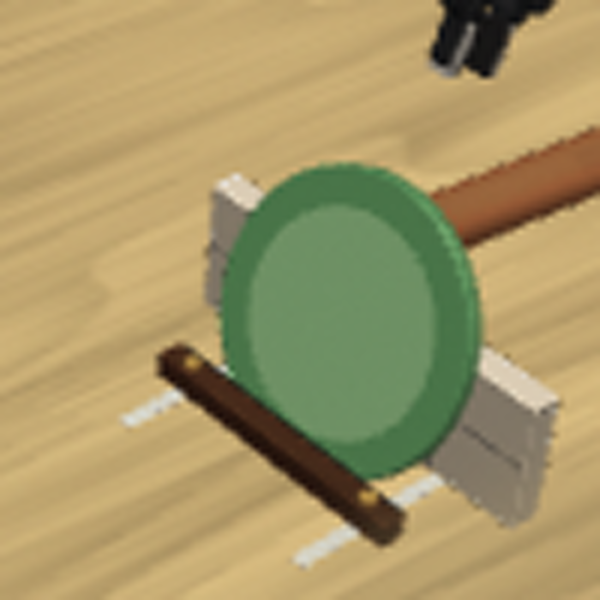

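View pics/t13.png

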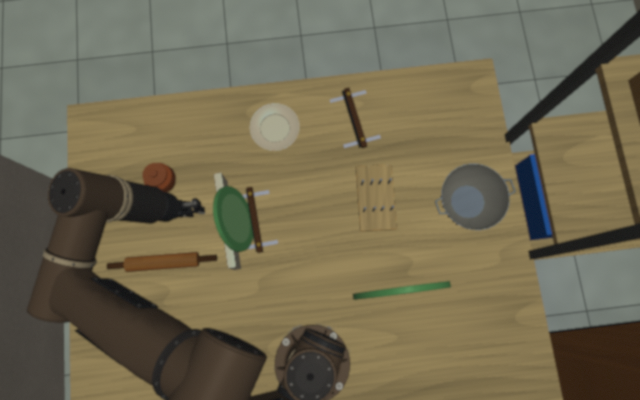

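Emit:
carry_out --linear '[[0,0,0],[0,0,0],[0,0,0],[0,0,0],[0,0,0],[0,0,0],[0,0,0],[0,0,0]]' --rot '[[0,0,0],[0,0,0],[0,0,0],[0,0,0],[0,0,0],[0,0,0],[0,0,0],[0,0,0]]' --fingers '[32,32,32,32,32,32,32,32]'

```text
t: 21.07
ee_pos: [464.6, 253.3, 236.9]
eef_rot: [-3.139, 0.391, 1.644]
force: [0.6, 0.7, -0.2]
grip_width: 0.378
```

```bash
python3 - <<'E'
from look import *
state()
w=snap('wrist','w14');s=snap('scene','s14');t=snap('top','t14')
p=pickle.load(open('pics/s13.pkl','rb'))['frame'];print('change board area',np.abs(p[160:240,330:410].astype(int)-s['frame'][160:240,330:410]).mean())
s0=pickle.load(open('pics/scene0.pkl','rb'))['frame'].astype(int)
for nm,(x0,y0,x1,y1) in dict(colander=(150,245,230,305),plate=(370,250,430,295),jar=(432,182,465,220),pin=(410,155,440,178)).items():
    print(nm,np.abs(s0[y0:y1,x0:x1]-s['frame'][y0:y1,x0:x1]).mean().round(2))
a=w['frame'][70:320,260:400];cv2.imwrite('pics/w14z.png',cv2.resize(a[:,:,::-1],None,fx=2.4,fy=2.4,interpolation=cv2.INTER_CUBIC))
E
```

```text
t 21.07 pos [464.6 253.3 236.9] rot [-179.84   22.43   94.2 ] F [ 0.61  0.7  -0.17] g 32.3
change board area 0.4415625
colander 0.79
plate 0.82
jar 0.65
pin 0.81
```

View pics/w14z.png

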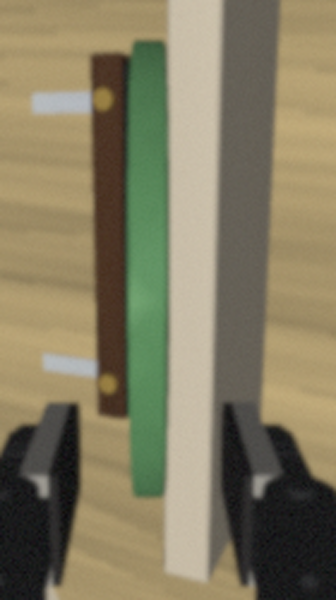

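The close wrist view shows the board against the upstand edge along its length and up against the bar's black rubber edge. The jaws are clear and nothing is moving.

```bash
python3 - <<'E'
from look import *
robot.sign_off(); state()
E
```

```text
the job is handed in; nothing more can be done
the job is handed in; nothing more can be done
```

I lifted the smaller board out of the rack and leaned it against the upstand next to the near bar. I then let go, backed the gripper off and handed the job in at about 21 s.

**Placing:** I felt for the rubber until the sideways force rose to about 1.4 N. That put its free face about 55 mm from the upstand, which agrees with the images. The board touched down with about 10 N and now leans at about 22°. Just before release the sideways force reversed, which showed the upstand was carrying the board.

**Last checks:**
- The board did not move between pictures taken 0.8 s apart after the gripper backed off.
- The colander, plate, jar and rolling pin look the same as at the start; only part of the pin was compared numerically.
- The wrist force was near zero with the jaws clear.

**What disagreed or failed:**
- **First grasp:** the jaws shut just above the rim. The real fingertips sit about 37 mm behind where the reported TCP puts them, so I regripped lower. The board did not move.
- **Foot contact:** the bar hides the foot line from the cameras. That it is still pressed on the rubber after release comes from the forces and geometry, about 3 mm of give just before I let go, not from a direct view.

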